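Rock the pendulum angle gauge on the sprung stud to its red mark

ROBOT

A 6-joint arm with a two-finger parallel gripper is mounted at the origin on the work surface; the furniture and walls round the work are solid. World frame = base frame: x ahead of the robot, y to its left, z up, the work surface at z = 0. Lengths are in mm, angles in rad, forces in N, time in s.
With the tool pointing down it reaches from about 200 to 875 mm from the base axis. Payload 3.4 kg.
Tool frame: the origin (TCP) lies at the very end of the fingers, on their centre line; the grasp point (between the pads) lies 19 mm behind it; z points along the fingers, y is the line along which they close (so a half turn about z gives the same grasp; the last joint's range is limited). The gripper opens to 94 mm and grips with 3 to 60 N. Pads are 16 mm wide; open, the fingers measure 119 mm over their backs; the gripper's body (75 mm by 177 mm) begins 78 mm behind the grasp point.
Start: joints at [-1.466, 0.276, 1.505, -0, 1.361, -0.121], TCP at [128.731, -560.441, 205.493] pointing down, gripper open.
Joint ranges: [-2.89, 2.89], [-0.75, 2.08], [0.22, 2.7], [-1.18, 4.32], [0.11, 2.71], [-2.7, 2.7]. Speed limits (rad/s): [2.57, 2.57, 3.14, 3.14, 3.14, 3.14].

INTERFACE

Orientations are given as [roll, pitch, yaw] about the fixed x, y, z axes, in that order (R = Rz(yaw) Ry(pitch) Rx(roll)).
In Python, from workcell import get_state, capture, sign_off gives the robot as it stands.
- The arm moves only by the shell command python3 -m jog 'ROWS' [FORCE]. ROWS is a JSON list of rows, 1 to 12 of them, each of 7 numbers: a rotation vector rx, ry, rz in rad, then dx, dy, dz in mm, then the finger opening in mm; each row is the pose to reach, as a shift and turn from the pose commanded when the command began, along the tool's axes at that moment; what a row does not reach only later rows make up. A row lasts 1/12 s, in which the tool goes at most 41.7 mm and 0.125 rad, less where a joint would pass 70% of its speed; a pose out of reach is approached as far as the arm can. The fingers move at their own pace and stop on an object; FORCE is the grip in N (left out, the last holds). Time passes only in rows, so rows that do not move let the fingers close. It prints the time, the measured TCP pose, the force, the opening and the grip force at its end.
- get_state(): the state, without advancing time (a new reading comes with each control period).
- capture(name): name is "scene" or "top" or "wrist"; returns a dict with "pixels" (420x560x3 uint8, red, green, blue), "fx", "fy", "cx", "cy" (pixels), "rvec" (rotation vector, rad) and "tvec" (3), from world to camera coordinates, as OpenCV has them; the wrist camera has in their place "T_tool_cam" (4x4, takes a point from camera to tool coordinates, whose origin is the TCP and whose axes are the flange's). Camera axes: x right, y down, z forward; pixel columns grow to the right and rows downward; lengths in mm; the calibration is good to about 2 mm. A picture is of the moment at which its call begins: read the wrist's pose just before it. There is no depth.
- sign_off(): hands the job in; it is judged then, once.
The state is a dict: "t": time; "qpos": joint angles; "dq": joint speeds; "tau": joint torques, N m; "eef_pos": TCP position; "tcp_rot": TCP orientation; "contact_force": force on the tool from outside, world axes, zero at the start; "moment": the same for the moment, N m; "grip_width": finger opening in mm; "grip_force": force on a finger pad.
Only numpy, scipy, OpenCV 4.12 (cv2) and the standard library are available. Lean on these libraries where they do the work, as an engineer would, in place of code of your own. Each camera call takes 0.05 s, during which the arm holds its last target. There are 200 camera calls.

TASK

Slide the clear guard by its orange grip all the way open, off the brass stud. Then take the angle gauge by its yellow post, set it down level with the middle of its sole on the stud, and rock it there until its swinging pointer settles on the red mark; finish while still holding the gauge resting lightly on the stud with the pointer on the mark. Do not press hard on the stud (it must not take more than about 20 N), and leave the tape roll, red jar and blue spool where they are.

Things in the scene. Friction and masses are not known exactly. Their poses are not given: they have to be found in the camera images.
- gauge: Loose angle gauge, about 0.34 kg, 156 mm tall, standing on its aluminium sole, 36 (x) x 100 (y) x 10 mm. Origin: centre of the sole's flat underside; x from the dial to the back (the dial faces -x, roughly the robot), y along the sole to the left seen from the robot, z up. Black round dial housing with white face, 100 mm across, 14 mm thick, centre 60 mm up, top 110 mm up.
- gauge_post (a point): Middle of the yellow square grip post (24 x 24 mm) on top of the gauge: 133 mm above the sole's underside, 1 mm behind the gauge's origin (its +x). The post is free for gripping from 111 to 156 mm above the underside. Axes as the gauge's.
- pointer (a joint): Black pointer, a damped pendulum on the dial, 40 mm long, pivot 60 mm above the sole's underside; hangs plumb, settles in about 1 s. Value in rad: turn about the gauge's x; 0 when the gauge is level; positive when the tip lies towards the gauge's +y. With the gauge rolled by a about its own x it reads -a.
- mark (a joint): Red set mark on the dial's lower rim, 5 mm wide, 36 to 45 mm from the pivot; set differently each time (0.15 to 0.42 rad, towards the gauge's +y), fixed during the job. Value in rad, in the pointer's sense: the pointer is on the mark when both are equal, i.e. with the gauge rolled by minus this value about its x (its top leaning to its +y).
- pointer_tip (a point): The pointer's tip, 40 mm from the pivot.
- mark_tip (a point): Middle of the red mark, 40 mm from the pivot, in the plane of the pointer's tip.
- stud: Upright brass stud with a domed head (a ball of radius 10 mm) on a fixed wooden stand, 124 x 310 x 12 mm, with two rails. Origin: the crown of the dome, 78 mm above the desk when free; z up, y along the rails. It is sprung: sinks about 1.1 mm per newton, 10 mm at most (then hard). Its steel housing, 30 mm across, ends 48 mm above the desk.
- guard (a joint): Clear hood, 114 (x) x 104 (y) mm, top 97 mm above the desk, that slides on the stand's rails and covers the stud. Value in m: 0 shut (centred over the stud), 0.150 fully open; it opens towards the stand's -y. It stays where it is left; moving it takes about 2 N.
- guard_handle (a point): Point in the orange grip on the hood's top, on its middle. The grip is an upright block 60 (x) x 14 (y) mm, from 97 to 132 mm above the desk; this point is 120 mm above it. Axes as the stand's.
- tape_roll: Tan tape roll lying flat, 92 mm across, 18 mm high; bystander.
- red_jar: Red open jar, 69 mm across, 55 mm high; bystander.
- blue_spool: Spool of blue cord standing upright, 43 mm across, 50 mm high; bystander.

How it is judged (in metres and radians):
On the way, in this order (a step that is already met when the one before it is completed fails the run):
1. the guard is slid fully open, the gauge still standing (value of joint guard above 0.138 m and height (world z) of gauge below 0.01 m), for 0.2 s.
2. the gauge is set on the stud, nearly level, the pointer not yet on the mark (contact force between gauge and stud above 0.4 N and distance between gauge and stud below 0.025 m and distance between pointer_tip and mark_tip above 0.0035 m and angle between gauge's own z axis and vertical below 0.2 rad), for 0.1 s.
3. the gauge is rocked on the stud until the pointer is on the mark (contact force between gauge and stud above 0.4 N and distance between gauge and stud below 0.025 m and distance between pointer_tip and mark_tip below 0.0025 m), for 0.3 s.
At the end, for the whole second after the job is handed in: The guard is still open (at least 130 of 150 mm); the fingers hold the gauge, whose sole rests on the stud with more than 0.4 N, its middle within 25 mm of the stud's crown; the pointer's tip is within 2.5 mm of the middle of the red mark and at rest (under 0.4 rad/s), and the gauge is still (all of step 3 and value of joint guard above 0.13 m and contact force between the fingers and gauge above 2 N and velocity of joint pointer between -0.4 and 0.4 rad/s and linear speed of gauge below 0.02 m/s); the arm keeps its last pose, push and grip.
It fails at once if the stud is pressed with more than 25 N (contact force between gauge and stud above 25 N).
It fails at once if the tape roll is shifted by more than 25 mm (distance of tape_roll from where it was at the start of the episode above 0.025 m).
It fails at once if the red jar is shifted by more than 25 mm (distance of red_jar from where it was at the start of the episode above 0.025 m).
It fails at once if the blue spool is shifted by more than 25 mm (distance of blue_spool from where it was at the start of the episode above 0.025 m).
It also fails if it takes over 54 s, if anything falls off the work surface, if the arm or the gripper's body presses on something with over 40 N, if the wrist force passes 120 N, or if a joint passes its speed limit or range.

## Working session

There is one attempt and no reset: what is moved stays moved. The work goes in short steps, Python scripts to look and compute and a shell command to move; the robot and the scene stay as the last step left them, time stands still between calls to the robot, and variables do not carry over. Pictures are saved under pics/ and viewed, at most 10 in all, crops included, and the job is handed in when it is done.

```bash
ls; mkdir -p pics; python3 - <<'E'
from workcell import get_state, capture
import cv2,numpy as np
s=get_state();print(s)
ims=[]
for n in("scene","top"):
    c=capture(n);cv2.imwrite(f"pics/{n}0.png",c["pixels"][:,:,::-1]);print(n,{k:v for k,v in c.items() if k!="pixels"})
    np.savez(f"{n}0.npz",**c)
E
```

```text
pics
{'t': 0.0, 'qpos': array([-1.46599044e+00,  2.76579889e-01,  1.50611203e+00, -1.73975165e-05,
        1.36067258e+00, -1.21016196e-01]), 'dq': array([-1.46819218e-03,  2.68126353e-04, -1.04692942e-03,  9.25067580e-04,
        6.69824861e-05,  1.20207116e-03]), 'tau': array([-2.27323304e-03, -4.04585516e+01, -2.37234718e+01,  7.01679499e-02,
        3.46463872e-02, -1.35970690e-04]), 'eef_pos': array([ 128.66748471, -559.84901762,  204.6217576 ]), 'tcp_rot': array([-3.13983171e+00, -1.97014769e-04,  2.25825552e-01]), 'contact_force': array([-0.03939638, -0.31380871,  0.63239042]), 'moment': array([0.03181214, 0.02617371, 0.01985116]), 'grip_force': 0.0, 'grip_width': 93.62136928550603}
scene {'fx': 461.7916837987033, 'fy': 461.7916837987033, 'cx': 283.32393637260566, 'cy': 218.29934885995152, 'rvec': array([ 1.00378436, -2.26551106,  1.17327941]), 'tvec': array([ 566.0316102 ,  230.45024616, 1016.16595321])}
top {'fx': 513.97858749681, 'fy': 513.97858749681, 'cx': 269.0637481624242, 'cy': 216.0401377285816, 'rvec': array([ 2.13899803, -2.12547168,  0.21919923]), 'tvec': array([ 198.38200227,  587.17411597, 1076.06160006])}
```

View pics/scene0.png

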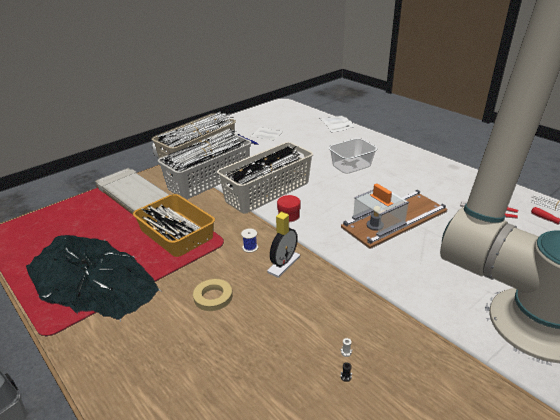

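View pics/top0.png

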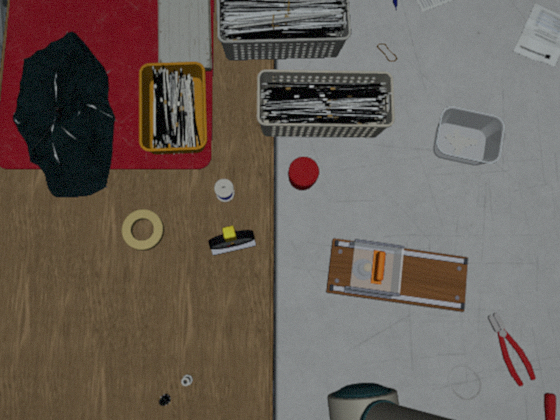

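The scene view shows the guard at (383,190) and the gauge at (284,245). In the top view the orange grip is at (379,267), the yellow post at (230,233) and the sole at (233,246). The stand's free rails run right, towards -y.

```bash
cat > h.py <<'E'
import cv2,numpy as np
def cam(c):
    R,_=cv2.Rodrigues(np.array(c["rvec"]));t=np.array(c["tvec"]);K=np.array([[c["fx"],0,c["cx"]],[0,c["fy"],c["cy"]],[0,0,1.]])
    return K,R,t
def ray(c,uv):
    K,R,t=cam(c);d=R.T@np.linalg.inv(K)@np.array([uv[0],uv[1],1.]);return -R.T@t,d/np.linalg.norm(d)
def onplane(c,uv,z):
    o,d=ray(c,uv);return o+d*(z-o[2])/d[2]
def tri(rs):
    A=sum(np.eye(3)-np.outer(d,d) for o,d in rs);b=sum((np.eye(3)-np.outer(d,d))@o for o,d in rs);return np.linalg.solve(A,b)
def proj(c,p):
    K,R,t=cam(c);q=K@(R@np.array(p)+t);return q[:2]/q[2]
def blob(im,lo,hi,roi=None):
    h=cv2.cvtColor(im,cv2.COLOR_RGB2HSV);m=cv2.inRange(h,np.array(lo),np.array(hi))
    if roi: 
        k=np.zeros_like(m);x0,y0,x1,y1=roi;k[y0:y1,x0:x1]=1;m*=k
    cs,_=cv2.findContours(m,cv2.RETR_EXTERNAL,cv2.CHAIN_APPROX_NONE)
    return max(cs,key=cv2.contourArea),m
E
python3 - <<'E'
from h import *
T=np.load("top0.npz");S=np.load("scene0.npz")
print("camtop",ray(T,(269,216))[0])
def cen(c): m=cv2.moments(c);return m["m10"]/m["m00"],m["m01"]/m["m00"]
for nm,lo,hi,rt,rs in(("orange",(5,180,120),(16,255,255),(340,235,420,310),(340,170,420,220)),("yellow",(25,150,80),(33,255,255),(200,210,270,260),(260,200,310,250))):
    a,_=blob(T["pixels"],lo,hi,rt);b,_=blob(S["pixels"],lo,hi,rs)
    print(nm,"area",cv2.contourArea(a),cv2.contourArea(b),"tri",tri([ray(T,cen(a)),ray(S,cen(b))]).round(1))
    z={"orange":132,"yellow":156}[nm]
    box=cv2.boxPoints(cv2.minAreaRect(a));print("top-plane corners",[onplane(T,p,z)[:2].round(1).tolist() for p in box])
# stand outline, brown
a,_=blob(T["pixels"],(3,90,40),(16,235,200),(322,232,472,316))
h=cv2.boxPoints(cv2.minAreaRect(a));print("brown",[onplane(T,p,12)[:2].round(1).tolist() for p in h])
E
python3 -c "
import cv2
a=cv2.imread('pics/top0.png');s=cv2.imread('pics/scene0.png')
import numpy as np
cv2.imwrite('pics/crop.png',np.hstack([cv2.resize(a[205:265,195:275],(400,300),interpolation=2),cv2.resize(a[230:320,320:440],(400,300),interpolation=2)]))"
```

```text
camtop [ 376.91897023  222.60625631 1162.07399633]
orange area 174.0 192.0 tri [470.4 -22.2 113.5]
top-plane corners [[437.9, -0.1], [501.4, -9.3], [499.1, -31.3], [435.6, -21.8]]
yellow area 124.0 163.5 tri [535.8 284.3 134.2]
top-plane corners [[543.8, 298.2], [548.0, 274.2], [524.0, 269.8], [519.8, 293.7]]
brown [[420.0, -86.8], [506.4, -102.9], [486.2, -250.5], [400.2, -232.3]]
```

View pics/crop.png

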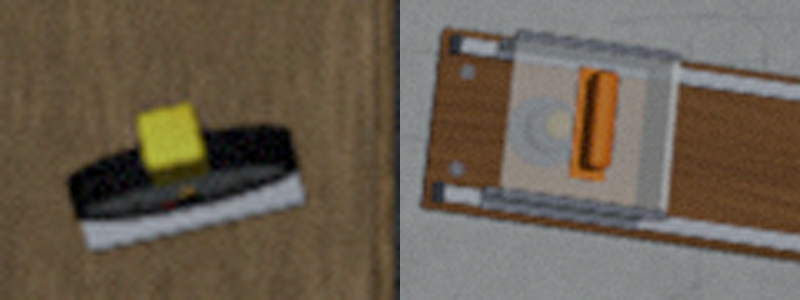

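```bash
cat >> h.py <<'E'
from scipy.spatial.transform import Rotation as Ro
def go(p,rpy):
    from workcell import get_state
    s=get_state();R0=Ro.from_euler('xyz',s["tcp_rot"]);R1=Ro.from_euler('xyz',rpy)
    print("rotvec",(R0.inv()*R1).as_rotvec().round(4),"shift",R0.inv().apply(np.array(p)-s["eef_pos"]).round(1))
def wcam(c,s):
    "wrist picture -> world-to-cam dict like others"
    T=np.eye(4);T[:3,:3]=Ro.from_euler('xyz',s["tcp_rot"]).as_matrix();T[:3,3]=s["eef_pos"]
    W=np.linalg.inv(T@np.array(c["T_tool_cam"]));d=dict(c);d["rvec"]=Ro.from_matrix(W[:3,:3]).as_rotvec();d["tvec"]=W[:3,3];return d
E
python3 - <<'E'
from h import *
from workcell import capture
T=np.load("top0.npz");S=np.load("scene0.npz")
print("scenecam",ray(S,(0,0))[0])
print("sole front edge",onplane(T,(212.6,255),0),onplane(T,(255.6,245.5),0))
c=capture("wrist");print(c["fx"],c["cx"],c["cy"],c["T_tool_cam"])
go((470,-20.5,190),(np.pi,0,-.137))
E
```

```text
scenecam [-161.65468662  878.7287509   779.61265304]
sole front edge [505.06689388 328.56672257   0.        ] [527.40268435 231.45609604   0.        ]
303.58286640839333 277.2097906488164 203.08788704898066 [[-3.12184307e-04 -9.70542162e-01 -2.40931140e-01  7.09493297e+01]
 [ 9.99999562e-01 -9.04458690e-05 -9.31397414e-04  3.04230043e-01]
 [ 8.82169233e-04 -2.40931326e-01  9.70541765e-01 -1.78702333e+02]
 [ 0.00000000e+00  0.00000000e+00  0.00000000e+00  1.00000000e+00]]
rotvec [-1.400e-03  1.000e-04  3.628e-01] shift [ 453.4 -449.3   15.5]
```

```bash
python3 -m jog '[[0,0,0.36,453,-449,15,50],[0,0,0.36,453,-449,15,50],[0,0,0.36,453,-449,15,50],[0,0,0.36,453,-449,15,50],[0,0,0.36,453,-449,15,50],[0,0,0.36,453,-449,15,50],[0,0,0.36,453,-449,15,50],[0,0,0.36,453,-449,15,50],[0,0,0.36,453,-449,15,50],[0,0,0.36,453,-449,15,50],[0,0,0.36,453,-449,15,50],[0,0,0.36,453,-449,15,50]]'
python3 - <<'E'
from h import *
go((470,-20.5,190),(np.pi,0,-.137))
E
```

```text
t: 1.15
eef_pos: [396.4, -136.0, 193.7]
tcp_rot: [3.141, -0.0, -0.134]
contact_force: [1.4, -0.3, -1.0]
grip_width: 49.9
grip_force: 0.0
rotvec [ 0.0003 -0.0004  0.0026] shift [  57.4 -124.3    3.7]
```

```bash
python3 -m jog '[[0,0,0,57,-124,4,50],[0,0,0,57,-124,4,50],[0,0,0,57,-124,4,50],[0,0,0,57,-124,4,50],[0,0,0,57,-124,4,50],[0,0,0,57,-124,4,50]]'
python3 - <<'E'
from h import *
from workcell import *
s=get_state();c=capture("wrist");w=wcam(c,s);cv2.imwrite("pics/w1.png",c["pixels"][:,:,::-1]);np.savez("w1.npz",**w)
a,m=blob(c["pixels"],(5,180,100),(16,255,255));print(cv2.contourArea(a))
print([onplane(w,p,132).round(1)[:2].tolist() for p in cv2.boxPoints(cv2.minAreaRect(a))],cv2.boxPoints(cv2.minAreaRect(a)).round(), "cam",ray(w,(0,0))[0])
E
```

```text
t: 1.65
eef_pos: [468.5, -22.8, 189.3]
tcp_rot: [3.141, 0.002, -0.132]
contact_force: [-0.4, -0.4, 0.3]
grip_width: 49.9
grip_force: 0.0
444.0
[[447.7, -13.6], [508.5, -22.1], [506.8, -35.2], [445.8, -27.6]] [[270. 243.]
 [270. 169.]
 [287. 169.]
 [287. 243.]] cam [539.16126028 -31.83016791 367.86593541]
```

View pics/w1.png

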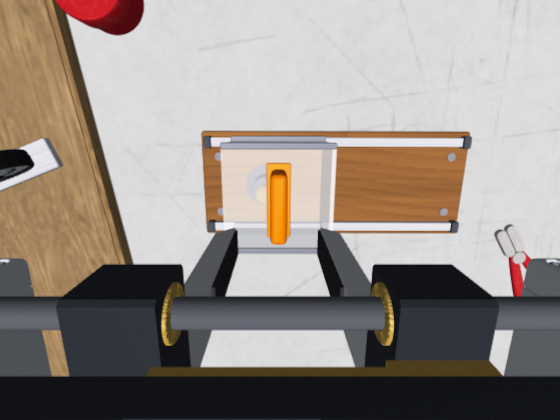

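The wrist view shows the orange grip at (278,205), centred between the fingers, with the stand's edges parallel to the image rows, so the yaw is right. Descending to grip.

```bash
python3 -m jog '[[0,0,0,4,1,40,50],[0,0,0,4,1,82,50],[0,0,0,4,1,82,50],[0,0,0,4,1,82,0],[0,0,0,4,1,82,0],[0,0,0,4,1,82,0],[0,0,0,4,1,82,0],[0,0,0,4,1,82,0],[0,0,0,4,1,82,0]]' 15
```

```text
t: 2.45
eef_pos: [473.7, -24.4, 108.9]
tcp_rot: [3.141, -0.002, -0.134]
contact_force: [-0.0, -1.9, 6.7]
grip_width: 14.0
grip_force: 14.9
```

```bash
python3 -m jog '[[0,0,0,0,10,0,0],[0,0,0,0,25,0,0],[0,0,0,0,40,0,0],[0,0,0,0,55,0,0],[0,0,0,0,70,0,0],[0,0,0,0,85,0,0],[0,0,0,0,100,0,0],[0,0,0,0,115,0,0],[0,0,0,0,130,0,0],[0,0,0,0,140,0,0],[0,0,0,0,148,0,0],[0,0,0,0,148,0,0]]'
python3 -m jog '[[0,0,0,0,0,0,0],[0,0,0,0,0,0,0]]'
python3 - <<'E'
from h import *
from workcell import *
T=capture("top");np.savez("top1.npz",**T)
a,_=blob(T["pixels"],(5,180,120),(16,255,255),(340,235,480,310));print([onplane(T,p,132)[:2].round(1).tolist() for p in cv2.boxPoints(cv2.minAreaRect(a))])
cv2.imwrite("pics/t1.png",cv2.resize(T["pixels"][220:320,320:480,::-1],(800,500),interpolation=2))
E
```

```text
t: 3.45
eef_pos: [454.9, -161.7, 108.6]
tcp_rot: [-3.12, -0.002, -0.142]
contact_force: [8.0, 28.2, 11.7]
grip_width: 19.3
grip_force: 15.0
t: 3.62
eef_pos: [455.2, -160.0, 108.6]
tcp_rot: [-3.119, -0.002, -0.141]
contact_force: [9.2, 29.4, 12.3]
grip_width: 16.2
grip_force: 15.0
[[428.3, -126.0], [436.2, -134.5], [420.5, -149.7], [412.5, -141.2]]
```

View pics/t1.png

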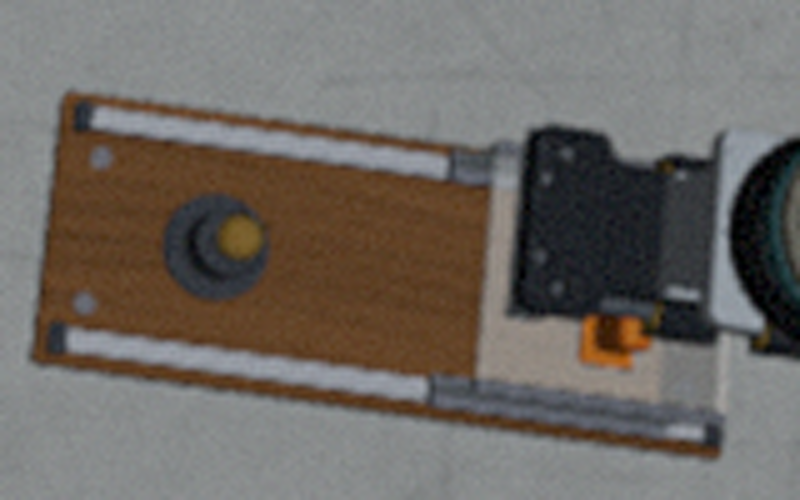

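The guard is pushed to the right, with its hood at the rail's end stop. The stud's dome is free at crop (240,238), which is full-frame (368,267.6).

```bash
python3 - <<'E'
from h import *
T=np.load("top1.npz")
a,_=blob(T["pixels"],(18,120,60),(28,255,255),(350,255,385,280));m=cv2.moments(a);u=(m["m10"]/m["m00"],m["m01"]/m["m00"])
print(cv2.contourArea(a),u)
p=onplane(T,u,72);print("stud",p, "by eye",onplane(T,(368,267.6),72))
y=np.array([-np.sin(-.137),np.cos(.137)])
print("along y: stud",p[:2]@y,"tcp",np.array([455.2,-160])@y,"tcp0",np.array([473.7,-24.4])@y)
print("hood corner", [onplane(T,(320+q[0]/5,220+q[1]/5),97).round(1) for q in((490,155),(480,355))],"stand left", [onplane(T,(320+q[0]/5,220+q[1]/5),12).round(1) for q in((67,95),(35,360),(720,455))])
E
```

```text
51.0 (367.7516339869281, 267.08169934640523)
stud [473.55306117  -7.96713909  72.        ] by eye [472.45522583  -8.46305618  72.        ]
along y: stud 56.7815260598918 tcp -96.33332402351328 tcp0 40.52270598606915
hood corner [array([ 505.6, -109.4,   97. ]), array([ 422.6, -101.1,   97. ])] stand left [array([541.9,  55.4,  12. ]), array([423. ,  71.9,  12. ]), array([ 382.9, -231.8,   12. ])]
```

```bash
python3 -m jog '[[0,0,0,0,-9,0,0],[0,0,0,0,-9,0,50],[0,0,0,0,-9,0,50],[0,0,0,0,-9,0,50],[0,0,0,0,-9,-40,50],[0,0,0,0,-9,-80,50],[0,0,0,0,-9,-110,50],[0,0,0,0,-9,-110,50]]'
python3 - <<'E'
from h import *
go((409,255,157),(np.pi,-1.0,.226))
E
```

```text
t: 4.33
eef_pos: [457.6, -165.1, 223.8]
tcp_rot: [3.136, -0.011, -0.135]
contact_force: [1.0, 0.5, 0.4]
grip_width: 49.9
grip_force: 0.0
rotvec [ 0.1871  0.9784 -0.3263] shift [-105.5 -410.1   63.4]
```

```bash
python3 -m jog '[[0.187,0.978,-0.326,-105,-410,63,50],[0.187,0.978,-0.326,-105,-410,63,50],[0.187,0.978,-0.326,-105,-410,63,50],[0.187,0.978,-0.326,-105,-410,63,50],[0.187,0.978,-0.326,-105,-410,63,50],[0.187,0.978,-0.326,-105,-410,63,50],[0.187,0.978,-0.326,-105,-410,63,50],[0.187,0.978,-0.326,-105,-410,63,50],[0.187,0.978,-0.326,-105,-410,63,50],[0.187,0.978,-0.326,-105,-410,63,50],[0.187,0.978,-0.326,-105,-410,63,50],[0.187,0.978,-0.326,-105,-410,63,50]]'
python3 -m jog '[[0,0,0,0,0,0,90],[0,0,0,0,0,0,90],[0,0,0,0,0,0,90]]'
python3 - <<'E'
from h import *
from workcell import *
s=get_state();c=capture("wrist");w=wcam(c,s);np.savez("w2.npz",**w);cv2.imwrite("pics/w2.png",c["pixels"][:,:,::-1])
go((409,255,157),(np.pi,-1.0,.226));print(proj(w,(534,284,60)))
E
```

```text
t: 5.33
eef_pos: [443.9, 195.0, 211.8]
tcp_rot: [-2.934, -0.935, 0.132]
contact_force: [0.2, 0.6, 0.5]
grip_width: 50.0
grip_force: 0.0
t: 5.58
eef_pos: [444.1, 194.5, 211.9]
tcp_rot: [-2.936, -0.934, 0.133]
contact_force: [0.4, -1.0, -0.1]
grip_width: 66.3
grip_force: 0.0
rotvec [-0.1293  0.0597 -0.0594] shift [-60.5 -61.   24.1]
[245.24086772 235.73481705]
```

View pics/w2.png

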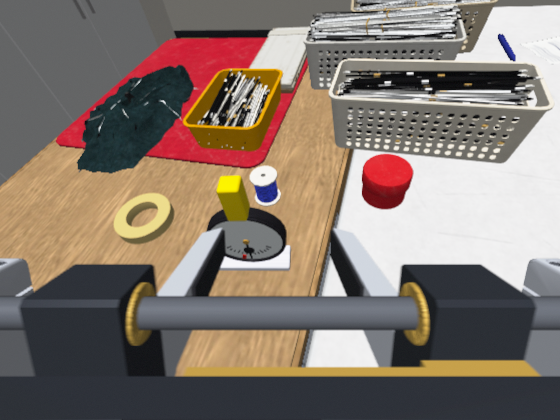

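The gauge's dial is in view at (247,235), seen steeply, with the pointer and mark near (248,250). The move isn't finished, so I'll go lower for a flatter look.

```bash
python3 - <<'E'
from h import *
go((430,260,95),(np.pi,-1.25,.226))
E
```

```text
rotvec [-0.1213  0.3093 -0.0754] shift [-97.6 -52.   77.5]
```

```bash
python3 -m jog '[[-0.121,0.309,-0.075,-98,-52,78,90],[-0.121,0.309,-0.075,-98,-52,78,90],[-0.121,0.309,-0.075,-98,-52,78,90],[-0.121,0.309,-0.075,-98,-52,78,90],[-0.121,0.309,-0.075,-98,-52,78,90],[-0.121,0.309,-0.075,-98,-52,78,90],[-0.121,0.309,-0.075,-98,-52,78,90]]'
python3 - <<'E'
from h import *
from workcell import *
s=get_state();c=capture("wrist");w=wcam(c,s);np.savez("w3.npz",**w)
u=proj(w,(534,284,60));print(u,s["eef_pos"],s["tcp_rot"])
x,y=u.astype(int);x0=max(x-80,0);y0=max(y-70,0);print(x0,y0)
cv2.imwrite("pics/w3.png",cv2.resize(c["pixels"][y0:y0+120,x0:x0+160,::-1],(800,600),interpolation=2))
E
```

```text
t: 6.22
eef_pos: [428.8, 307.2, 168.7]
tcp_rot: [-2.66, -1.04, -0.01]
contact_force: [-0.0, 0.9, 0.6]
grip_width: 89.9
grip_force: 0.0
[360.7298415  237.33087757] [428.82337565 307.20357666 168.71118845] [-2.66044148 -1.04047985 -0.01035979]
280 167
```

View pics/w3.png

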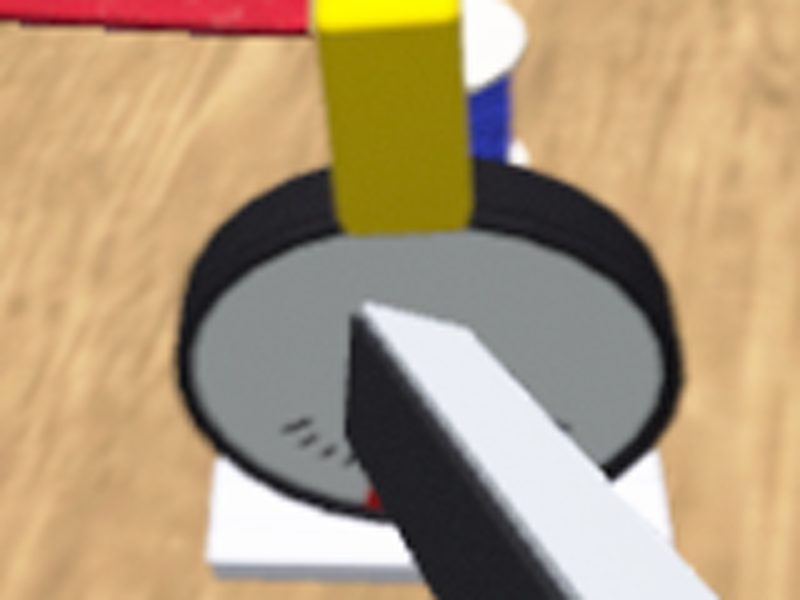

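The dial fills the crop, but a finger hides the pointer; part of the red mark shows at crop (375,497). The arm stopped short of the pose, so I'll check the joints.

```bash
python3 - <<'E'
from h import *
from workcell import *
s=get_state();print(s["qpos"].round(2))
R=Ro.from_euler('xyz',s["tcp_rot"]).as_matrix();print(R.round(2))
go((425,255,168),(np.pi,-1.0,.2))
go((425,255,168),s["tcp_rot"])
E
```

```text
[ 0.41  0.14  2.67  2.98  0.77 -1.24]
[[ 0.51  0.39  0.77]
 [-0.   -0.89  0.45]
 [ 0.86 -0.23 -0.46]]
rotvec [-0.2991 -0.0582 -0.098 ] shift [  1.4  44.7 -27.6]
rotvec [0. 0. 0.] shift [  1.4  44.7 -27.6]
```

```bash
python3 -m jog '[[0,0,0,0,40,-15,90],[0,0,0,0,80,-25,90],[0,0,0,0,80,-25,90],[0,0,0,0,80,-25,90],[0,0,0,0,80,-25,90],[0,0,0,0,80,-25,90]]'
python3 - <<'E'
from h import *
from workcell import *
s=get_state();c=capture("wrist");w=wcam(c,s);np.savez("w3.npz",**w)
u=proj(w,(534,284,60));print(u,s["eef_pos"],s["tcp_rot"],s["qpos"])
x,y=u.astype(int);x0=max(x-80,0);y0=max(y-70,0);print(x0,y0)
cv2.imwrite("pics/w4.png",cv2.resize(c["pixels"][y0:y0+120,x0:x0+160,::-1],(800,600),interpolation=2))
E
```

```text
t: 6.77
eef_pos: [448.8, 225.7, 172.1]
tcp_rot: [-2.672, -1.028, -0.001]
contact_force: [0.2, 0.0, 0.3]
grip_width: 90.0
grip_force: 0.0
[283.10044239 239.57348886] [448.8161527  225.66189556 172.0699842 ] [-2.67204386e+00 -1.02768153e+00 -1.00324518e-03] [-0.1366404   0.06555963  2.69323492  2.27944274  0.81316211 -0.97889369]
203 169
```

View pics/w4.png

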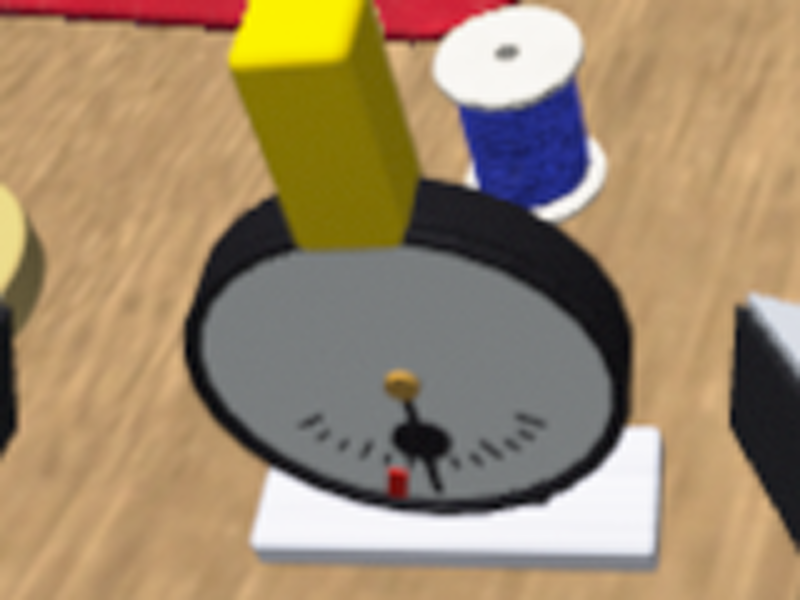

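```bash
python3 - <<'E'
from h import *
w=np.load("w3.npz")
P=lambda x,y:(203+(x-2)/5,169+(y-2)/5)
A=onplane(w,P(253,547),10);B=onplane(w,P(657,556),10);C=onplane(w,P(662,430),10)
print(A,B,C,"len",np.linalg.norm(A-B),np.linalg.norm(C-B))
d=(A-B)/np.linalg.norm(A-B);yaw=np.arctan2(-d[0],d[1]);e=C-B;print("yaw",yaw,np.arctan2(e[1],e[0]))
X=np.array([np.cos(yaw),np.sin(yaw),0]);Y=np.array([-X[1],X[0],0])
g=(A+B)/2+18*X;g[2]=0;print("gauge",g)
for off in(-7,-9,-11,-13):
    q=[]
    for p in((402,385),(437,490),(398,483)):
        o,r=ray(w,P(*p));n=o+r*(((g+off*X)-o)@X)/(r@X)-g;q.append(np.array([n@Y,n[2]]))
    a=[np.arctan2(v[0],-v[1]) for v in(q[1]-q[0],q[2]-q[0])]
    print(off,np.round(q,1).tolist(),"len",[np.linalg.norm(v-q[0]).round(1) for v in q[1:]],"ang",a,"diff",a[1]-a[0])
go((g[0]+X[0],g[1]+X[1],210),(np.pi,0,yaw))
E
```

```text
[505.19425573 325.25429279  10.        ] [527.47885464 229.26795801  10.        ] [561.86070376 237.57403163  10.        ] len 98.53922981485525 35.37092602698025
yaw 0.22812296158146697 0.23704131959080071
gauge [533.87022202 281.33181665   0.        ]
-7 [[1.6, 58.9], [2.2, 19.1], [11.2, 21.8]] len [np.float64(39.9), np.float64(38.4)] ang [np.float64(0.013182306065482723), np.float64(0.25227463233103853)] diff 0.2390923262655558
-9 [[0.7, 61.4], [1.2, 22.0], [10.2, 24.6]] len [np.float64(39.5), np.float64(38.0)] ang [np.float64(0.01318230606548397), np.float64(0.25227463233103997)] diff 0.239092326265556
-11 [[-0.2, 63.9], [0.3, 24.9], [9.2, 27.5]] len [np.float64(39.1), np.float64(37.6)] ang [np.float64(0.013182306065482392), np.float64(0.2522746323310397)] diff 0.2390923262655573
-13 [[-1.1, 66.4], [-0.6, 27.7], [8.2, 30.4]] len [np.float64(38.7), np.float64(37.2)] ang [np.float64(0.013182306065482907), np.float64(0.2522746323310392)] diff 0.2390923262655563
rotvec [-0.3101 -1.0469  0.0373] shift [ 77.5 -23.7  73.5]
```

The view is clean: pivot at crop (402,385), pointer tip (437,490), red mark (398,483). The mark is at about 0.24 rad, the sole measures 98.5 mm against 100, and the gauge is at (534,282) with yaw 0.228.

```bash
python3 - <<'E'
from h import *
go((470,262,230),(np.pi,0,.228))
E
```

```text
rotvec [-0.3101 -1.0469  0.0374] shift [ 61.1 -36.2   5.9]
```

```bash
python3 -m jog '[[-0.31,-1.047,0.037,61,-36,6,60],[-0.31,-1.047,0.037,61,-36,6,60],[-0.31,-1.047,0.037,61,-36,6,60],[-0.31,-1.047,0.037,61,-36,6,60],[-0.31,-1.047,0.037,61,-36,6,60],[-0.31,-1.047,0.037,61,-36,6,60],[-0.31,-1.047,0.037,61,-36,6,60],[-0.31,-1.047,0.037,61,-36,6,60],[-0.31,-1.047,0.037,61,-36,6,60],[-0.31,-1.047,0.037,61,-36,6,60],[-0.31,-1.047,0.037,61,-36,6,60],[-0.31,-1.047,0.037,61,-36,6,60]]'
python3 -m jog '[[0,0,0,0,0,0,60]]'
python3 - <<'E'
from h import *
from workcell import *
print(get_state()["qpos"].round(2))
go((535.3,282.5,200),(np.pi,0,.228))
E
```

```text
t: 7.82
eef_pos: [466.7, 265.7, 229.3]
tcp_rot: [-2.882, -0.427, 0.259]
contact_force: [-1.0, -0.1, -0.8]
grip_width: 59.8
grip_force: 0.0
t: 7.9
eef_pos: [471.6, 268.4, 232.6]
tcp_rot: [-2.882, -0.437, 0.263]
contact_force: [0.1, 0.6, 0.7]
grip_width: 59.8
grip_force: 0.0
[ 0.17 -0.03  1.93  0.39  0.87  1.22]
rotvec [-0.2635 -0.4298  0.0914] shift [45.3 17.5 54.5]
```

```bash
python3 -m jog '[[-0.263,-0.43,0.091,10,4,0,60],[-0.263,-0.43,0.091,10,4,0,60],[-0.263,-0.43,0.091,20,8,20,60],[-0.263,-0.43,0.091,45,17,54,60],[-0.263,-0.43,0.091,45,17,54,60],[-0.263,-0.43,0.091,45,17,54,60],[-0.263,-0.43,0.091,45,17,54,60],[-0.263,-0.43,0.091,45,17,54,60]]'
python3 - <<'E'
from h import *
from workcell import *
s=get_state();print(s["qpos"].round(2))
go((535.3,282.5,200),(np.pi,0,.228))
c=capture("wrist");w=wcam(c,s);np.savez("w5.npz",**w);a,m=blob(c["pixels"],(25,200,170),(33,255,255));r=cv2.minAreaRect(a)
print("post top",onplane(w,r[0],156),r,[onplane(w,p,156)[:2].round(1).tolist() for p in cv2.boxPoints(r)])
E
```

```text
t: 8.57
eef_pos: [529.3, 279.3, 197.0]
tcp_rot: [-3.137, 0.006, 0.226]
contact_force: [-0.4, -0.4, -0.1]
grip_width: 60.1
grip_force: 0.0
[0.37 0.32 1.46 0.01 1.36 1.71]
rotvec [-0.0051  0.0064 -0.0025] shift [ 6.5 -1.8 -3.1]
post top [536.81621688 282.8446272  156.        ] ((275.0, 213.5), (29.0, 30.0), 90.0) [[545.2, 296.2], [550.3, 274.5], [528.2, 269.2], [523.0, 291.4]]
```

```bash
python3 -m jog '[[-0.005,0.006,-0.002,7,-2,0,60],[-0.005,0.006,-0.002,7,-2,30,60],[-0.005,0.006,-0.002,7,-2,60,60],[-0.005,0.006,-0.002,7,-2,80,60],[-0.005,0.006,-0.002,7,-2,80,60],[-0.005,0.006,-0.002,7,-2,80,0],[-0.005,0.006,-0.002,7,-2,80,0],[-0.005,0.006,-0.002,7,-2,80,0],[-0.005,0.006,-0.002,7,-2,80,0],[-0.005,0.006,-0.002,7,-2,80,0],[-0.005,0.006,-0.002,7,-2,80,0],[-0.005,0.006,-0.002,7,-2,80,0]]' 35
```

```text
t: 9.62
eef_pos: [537.9, 282.7, 117.0]
tcp_rot: [3.14, -0.001, 0.224]
contact_force: [-0.4, 0.9, 3.5]
grip_width: 23.9
grip_force: 35.0
```

```bash
python3 -m jog '[[0,0,0,0,0,-30,0],[0,0,0,0,0,-70,0],[0,0,0,0,0,-110,0],[0,0,0,0,0,-130,0],[0,0,0,0,0,-130,0]]'
python3 - <<'E'
from h import *
go((476,-7.5,240),(np.pi,0,.226))
E
```

```text
t: 10.03
eef_pos: [540.2, 283.3, 251.3]
tcp_rot: [3.14, -0.009, 0.224]
contact_force: [1.4, 0.5, -4.3]
grip_width: 23.8
grip_force: 35.0
rotvec [ 0.0012 -0.0091 -0.0015] shift [-127.4  269.3   10.5]
```

```bash
python3 -m jog '[[0,0,0,-12,27,5,0],[0,0,0,-27,57,10,0],[0,0,0,-42,89,10,0],[0,0,0,-57,120,10,0],[0,0,0,-72,152,10,0],[0,0,0,-87,184,10,0],[0,0,0,-102,216,10,0],[0,0,0,-114,241,10,0],[0,0,0,-122,258,10,0],[0,0,0,-127,269,10,0],[0,0,0,-127,269,10,0],[0,0,0,-127,269,10,0]]'
python3 -m jog '[[0,0,0,0,0,0,0],[0,0,0,0,0,0,0],[0,0,0,0,0,0,0]]'
python3 - <<'E'
from h import *
from workcell import *
s=get_state()
go((476,-7.5,240),(np.pi,0,.226));print(s["contact_force"],s["moment"])
T=capture("top");S=capture("scene");np.savez("top6.npz",**T);np.savez("scene6.npz",**S)
g=np.array([473.5,-8,s["eef_pos"][2]-117]);out=[]
for c in(T,S):
    x,y=proj(c,g+[0,0,20]).astype(int);x0=x-50;y0=y-50
    out.append(cv2.resize(c["pixels"][y0:y0+100,x0:x0+100,::-1],(400,400),interpolation=2));print(x0,y0)
cv2.imwrite("pics/c6.png",np.hstack(out))
E
```

```text
t: 11.03
eef_pos: [472.3, -8.1, 235.0]
tcp_rot: [3.141, 0.004, 0.223]
contact_force: [1.0, 0.7, -4.1]
grip_width: 23.7
grip_force: 35.0
t: 11.28
eef_pos: [473.5, -7.2, 236.6]
tcp_rot: [3.14, 0.001, 0.226]
contact_force: [0.1, 0.8, -3.4]
grip_width: 23.8
grip_force: 35.0
rotvec [ 0.0017  0.0013 -0.0002] shift [ 2.4  0.9 -3.4]
[ 0.06485692  0.7653971  -3.41805436] [ 0.05587156 -0.02602204  0.0840705 ]
324 214
328 137
```

View pics/c6.png

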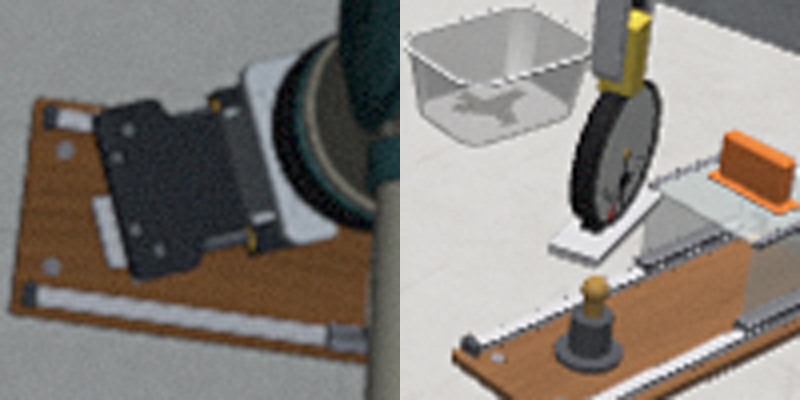

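The gauge hangs level above the stud. In the scene view the dome is at full-frame (377,208), and in the top view the sole's +y end is at about (349,267).

```bash
python3 - <<'E'
from h import *
from workcell import get_state
T=np.load("top6.npz");S=np.load("scene6.npz")
a,_=blob(S["pixels"],(14,100,60),(28,255,255),(368,200,388,222));m=cv2.moments(a);u=(m["m10"]/m["m00"],m["m01"]/m["m00"])
print(cv2.contourArea(a),u,cv2.boundingRect(a));print("stud tri",tri([ray(T,(367.75,267.08)),ray(S,u)]),"scene z72",onplane(S,u,72),"scene top",onplane(S,(377,206.5),77))
X=np.array([np.cos(.226),np.sin(.226)]);Y=np.array([-X[1],X[0]])
for p in((92,198),(106,268)):
    q=onplane(T,(324+p[0]/4,214+p[1]/4),129.6)[:2];d=q-[473.5,-7.2];print("sole end corner rel tcp in gauge axes",d@X,d@Y)
E
```

```text
37.0 (376.2522522522522, 210.40540540540542) (374, 206, 7, 10)
stud tri [474.17448978  -9.97888265  63.1136803 ] scene z72 [466.1310099    0.89629029  72.        ] scene top [472.59215825  -9.55585809  77.        ]
sole end corner rel tcp in gauge axes 13.765668837867251 51.4009940618825
sole end corner rel tcp in gauge axes -21.755046600664556 53.20143498351926
```

```bash
python3 -m jog '[[0,0,0,4,3,10,0],[0,0,0,4,3,25,0],[0,0,0,4,3,34,0],[0,0,0,4,3,36,0],[0,0,0,4,3,36,0],[0,0,0,4,3,36,0]]'
python3 -m jog '[[0,0,0,0,0,1,0],[0,0,0,0,0,2,0],[0,0,0,0,0,3,0],[0,0,0,0,0,4,0],[0,0,0,0,0,4,0],[0,0,0,0,0,4,0]]'
python3 -m jog '[[0,0,0,0,0,1,0],[0,0,0,0,0,2,0],[0,0,0,0,0,2,0],[0,0,0,0,0,2,0]]'
```

```text
t: 11.88
eef_pos: [478.3, -10.3, 201.1]
tcp_rot: [3.139, 0.001, 0.224]
contact_force: [0.2, 0.2, -4.8]
grip_width: 23.6
grip_force: 35.0
t: 12.38
eef_pos: [478.0, -10.3, 197.0]
tcp_rot: [3.139, 0.001, 0.224]
contact_force: [-0.3, -0.1, -3.7]
grip_width: 23.7
grip_force: 35.0
t: 12.72
eef_pos: [478.0, -10.3, 194.9]
tcp_rot: [3.139, 0.001, 0.224]
contact_force: [-0.6, -0.4, -4.3]
grip_width: 23.8
grip_force: 35.0
```

```bash
python3 -m jog '[[0,0,0,0,0,1,0],[0,0,0,0,0,2,0],[0,0,0,0,0,2,0],[0,0,0,0,0,2,0]]'
python3 -m jog '[[0,0,0,0,0,1,0],[0,0,0,0,0,2,0],[0,0,0,0,0,2,0],[0,0,0,0,0,2,0]]'
```

```text
t: 13.05
eef_pos: [478.2, -10.3, 193.1]
tcp_rot: [3.139, 0.0, 0.224]
contact_force: [-0.4, -0.5, -2.3]
grip_width: 24.1
grip_force: 35.0
t: 13.38
eef_pos: [478.2, -10.3, 191.2]
tcp_rot: [3.139, 0.0, 0.224]
contact_force: [0.3, 0.2, -0.0]
grip_width: 24.3
grip_force: 35.0
```

Contact force is up about 4 N and the gauge is level. Holding briefly, then rocking about the crown.

```bash
python3 -m jog '[[0,0,0,0,0,0,0],[0,0,0,0,0,0,0],[0,0,0,0,0,0,0]]'
python3 -m jog '[[-0.02,0,0,0,-2.3,0,0],[-0.04,0,0,0,-4.7,0.1,0],[-0.08,0,0,0,-9.3,0.4,0],[-0.12,0,0,0,-14,0.8,0],[-0.16,0,0,0,-18.6,1.5,0],[-0.2,0,0,0,-23.2,2.3,0],[-0.22,0,0,0,-25.5,2.8,0],[-0.24,0,0,0,-27.8,3.4,0],[-0.24,0,0,0,-27.8,3.4,0],[-0.24,0,0,0,-27.8,3.4,0],[-0.24,0,0,0,-27.8,3.4,0],[-0.24,0,0,0,-27.8,3.4,0]]'
python3 -m jog '[[0,0,0,0,0,0,0],[0,0,0,0,0,0,0],[0,0,0,0,0,0,0],[0,0,0,0,0,0,0],[0,0,0,0,0,0,0],[0,0,0,0,0,0,0],[0,0,0,0,0,0,0],[0,0,0,0,0,0,0],[0,0,0,0,0,0,0],[0,0,0,0,0,0,0]]'
python3 - <<'E'
from h import *
from workcell import *
s=get_state();print(s["contact_force"],s["moment"])
S=capture("scene");np.savez("scene7.npz",**S)
x,y=proj(S,(473,-8,130)).astype(int);x0=x-50;y0=y-50;print(x0,y0)
cv2.imwrite("pics/c7.png",cv2.resize(S["pixels"][y0:y0+80,x0:x0+100,::-1],(750,600),interpolation=2))
E
```

```text
t: 13.63
eef_pos: [478.2, -10.3, 191.1]
tcp_rot: [3.139, 0.0, 0.224]
contact_force: [-0.1, 0.1, -0.8]
grip_width: 23.9
grip_force: 35.0
t: 14.63
eef_pos: [471.9, 17.3, 187.5]
tcp_rot: [2.901, 0.0, 0.223]
contact_force: [-1.5, 3.6, -0.1]
grip_width: 23.6
grip_force: 35.0
t: 15.47
eef_pos: [471.9, 16.8, 187.6]
tcp_rot: [2.899, 0.001, 0.224]
contact_force: [-1.1, 4.2, -1.3]
grip_width: 23.9
grip_force: 35.0
[-1.08580412  4.19023463 -1.29802831] [ 1.20290507  0.17810176 -0.01372259]
328 140
```

View pics/c7.png

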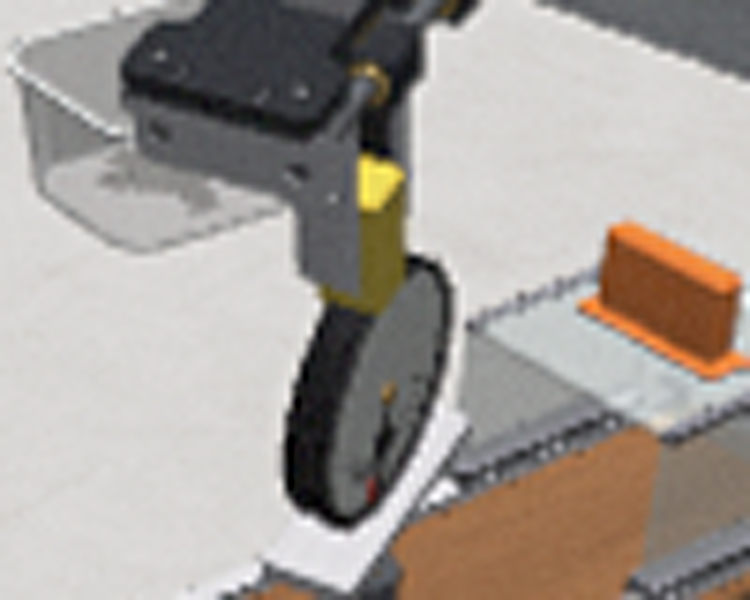

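The gauge leans to +y on the stud. In the crop the pointer runs from the pivot (388,390) down to the red mark (372,488). I'll check that numerically.

```bash
python3 - <<'E'
from h import *
S=np.load("scene7.npz");im=S["pixels"]
h=cv2.cvtColor(im,cv2.COLOR_RGB2HSV);m=(cv2.inRange(h,(0,140,50),(4,255,255))|cv2.inRange(h,(170,140,50),(180,255,255)))
k=np.zeros_like(m);k[195:212,370:385]=1;m*=k;ys,xs=np.nonzero(m);print("mark",xs.mean(),ys.mean(),len(xs))
pv=np.array([328+388/7.5-.43,140+390/7.5-.43])
# plane of dial through pivot: normal X; pivot on plane at known location
yaw=.224;X=np.array([np.cos(yaw),np.sin(yaw),0]);Y=np.array([-X[1],X[0],0])
g=np.array([471.9,16.8,0])-12*X   # ~dial plane in front of TCP
def hit(p): o,r=ray(S,p);return o+r*((g-o)@X)/(r@X)
a=hit(pv);b=hit((xs.mean(),ys.mean()));d=b-a;print(a.round(1),b.round(1),"mark from plumb",np.arctan2(d@Y,-d[2]),"len",np.hypot(d@Y,d[2]))
print("1px =",[(np.arctan2((hit((xs.mean()+1,ys.mean()))-a)@Y,-(hit((xs.mean()+1,ys.mean()))-a)[2]))])
E
python3 -m jog '[[0,0,0,0,0,0,0]]'
```

```text
mark 377.0 205.5 2
[463.2   0.8 133.6] [462.1   5.6  92. ] mark from plumb 0.1170186253521425 len 41.859789018766406
1px = [np.float64(-0.043579568008912745)]
t: 15.6
eef_pos: [471.9, 16.8, 187.6]
tcp_rot: [2.899, 0.001, 0.224]
contact_force: [-0.3, 3.3, -0.3]
grip_width: 24.3
grip_force: 35.0
```

```bash
python3 - <<'E'
from h import *
from workcell import *
P=[capture("scene") for _ in range(8)];im=np.mean([c["pixels"].astype(float) for c in P],0);np.savez("scene8.npz",**{**P[0],"pixels":im})
r=im[...,0]-(im[...,1]+im[...,2])/2;y=(im[...,0]+im[...,1])/2-im[...,2]
print("red cols370-386 rows188-211");
for v in range(188,212):print(v,r[v,370:388].astype(int),'|',im[v,370:388,1].astype(int))
E
```

```text
red cols370-386 rows188-211
188 [ 0  0  0  0  1  0  0 -1 -1  0 -1 -1  0  0  0 -1  0  1] | [ 31  32  29  26  39  64 108 106 104 103 105 104 104 105 106 100  39 120]
189 [ 0  0  0 -1  0 -1  0  0  0 -1  0 -1  0 -1  0 -1  1  3] | [ 29  30  31  24  48  93 106 106 103 105 104 106 105 100 102  94  53 149]
190 [ 0  0  1  0  0 -1  0 -1 -1  3  4 -1  0  0  0  0  1  3] | [ 31  29  28  31  60 110 105 105 104 106 103 106 100  72  86  70  77 189]
191 [ 0  0  0  1 -1 -1  0 -1  1 28 30 -3  0  0  0  0  1  4] | [ 30  29  27  32  65 109 105 105 109 117  94 106 106 104 100  32  99 222]
192 [-1 -2 -1  0 -1 -1 -1  0  7 49 21 -2 -1  0  0  0  2  3] | [ 29  27  27  49  93 107 105 104 108 116  72 107 103  92  96  51 128 221]
193 [ 0 -1  0 -1  0  0 -1 -1  1 28 13 -2 -1  0 -1  0  3  2] | [ 25  26  30  61 110 106 105 106 100  69  82 106 104  99  69  81 194 220]
194 [-1  1  0 -1 -1 -1 -1 -2 -2  1 -1 -1  0  0 -1  1  0  1] | [ 29  21  30  67 109 105 105 106 102  65  92 101  88  82  36 108 232 219]
195 [-1  0 -1 -1  0 -1 -1 -1  0 -1  0  0 -1  0  0  0  0  0] | [ 28  25  42  91 109 104 106 107 101  55 103  91 104  96  
[... 1491 characters left out ...]
158 146 226 230 142]
207 [ 0  1  0  0  0 -1  0 10  0  0  0  0 -2 -1 -4 -3  1  6] | [ 11  11  48 105 106  98  70  27  96 202 228 225 194 112 185  97 108 103]
208 [ 0  0  0  0 -1  0 -1  0  0  0  0 -1 -3 -1  3 15 39 46] | [ 53   6  27  64  78  52  36 100 170 231 226 207 104 104 111 109 106  90]
209 [ 0  0  0  0  0  0  0  0  0  0 -1 -4  5 15 45 70 67 66] | [148  78  23   5  16  53 133 205 231 227 223 146 101 109 108 111 113 112]
210 [ 0  0  0  0  0  0  0  0  0  0 -5 11 47 71 68 66 66 66] | [228 184 124 111  90 152 234 228 226 228 195  88 106 111 112 112 113 116]
211 [ 0  0  0  0  0  0  0  0  0 -1  5 47 69 66 67 65 64 64] | [224 228 234 231 200 229 227 224 226 212  95 105 112 113 112 113 112 111]
```

```bash
python3 - <<'E'
from h import *
S6=np.load("scene6.npz");S8=np.load("scene8.npz")
im=S6["pixels"].astype(float);r=im[...,0]-(im[...,1]+im[...,2])/2
for v in range(170,198):print(v,r[v,370:394].astype(int),'|',im[v,370:394,1].astype(int))
E
```

```text
170 [ 2  2  3 -1  0  2  0  0 -1  2 -1  0  1 -1  0  0 -1 -1  0  0 -3  3  0  2] | [215 221 209  54  21  26  31  31  37  38  69 106 106 103 103 102 103 104
 101 111  98  41 113 223]
171 [ 3  3  6 -2  7 -7  0  0 -2  0 -2 -1 -2 -3 -2 -1  0  0  0  0 -1 -2  3  5] | [216 217 202  15  22  30  36  31  34  47  92 108 103 106 105 102 106 101
 104 104  99  42 116 220]
172 [ 1  7  4 -5  0 -3 -1 -2  3 -1 -1 -1  2 -1 -1 -2  0 -2 -3 -2  0  1  2  4] | [216 211 150  21  31  30  40  32  24  55 109 106 104 108 107 103 103 104
 106 103  93  48 143 217]
173 [ 3  4  3 -1  0  1  0  4  1 -1  0 -1 -2 -1  2  6  0  0 -1 -2  0  1  2  2] | [218 209  49  20  35  30  35  22  37  63 110 105 106 107 106 102 103 105
 105 100  65  78 182 216]
174 [ 2  3  1 -1  0 -3 -4  0  0  0 -1 -2 -3  2 27 27 -2  0 -2  0  0  3  4  4] | [220 203  11  28  32  27  32  25  42  98 112 100 103 109 113  96 104 105
 105 103  34  99 215 207]
175 [ 6  4 -2 -2 -1  4 -5 -6  0 -2  0  0 -2  7 44 24 -2 -2 -1 -1  0  1  3  4] | [216 160  12  27  34  29  26  15  56 112 108 107 108 106 102  71 104 104
 100  96  46 127 217 208]
176 [ 3  2  3  3 -1  1 -1 
[... 3236 characters left out ...]
1 -1  2 -1  0  0  0  0  0  1  0 -2 -1  0  4  3  0 -1 -1  0  0] | [223 227 224 144 108  79  28  38  84 174 235 230 226 225 190  92 131 190
 211 154 153 156 154 153]
195 [ 1  0  0  0  0  0  0  0  0  1  0  0 -1 -2 -2  1  4  4  2  1 -1  1  0  0] | [222 225 224 228 231 189 123 132 174 231 226 225 224 188  92 134 190 219
 196 151 151 152 153 153]
196 [ 0  1  0  0  0  0  0  1 -1  0  0  0 -2 -2  2  6  5  4  3  0  0  2 -1 -1] | [223 222 220 225 227 230 230 230 227 226 224 226 191  93 133 187 215 210
 190 151 154 155 154 151]
197 [ 1 -1  0  0  0  0  1  0  0  0  0 -1 -2 -1  2  4  4  3  2 -1  0  0  0  0] | [223 222 223 224 224 222 223 222 222 225 225 190  91 136 187 212 207 204
 189 150 153 152 155 152]
```

```bash
python3 - <<'E'
from h import *
S=np.load("scene6.npz")
im6=S["pixels"].astype(float);im8=np.load("scene8.npz")["pixels"]
def cen(im,x0,x1,y0,y1):
    r=np.clip(im[...,0]-(im[...,1]+im[...,2])/2-4,0,None)[y0:y1,x0:x1];yy,xx=np.mgrid[y0:y1,x0:x1];return (r*xx).sum()/r.sum(),(r*yy).sum()/r.sum()
yaw=.225;X=np.array([np.cos(yaw),np.sin(yaw),0]);Y=np.array([-X[1],X[0],0])
def f(im,pb,mb,tcp):
    g=np.array(tcp+[0])-12*X
    hit=lambda p:(lambda o,r:o+r*((g-o)@X)/(r@X))(*ray(S,p))
    p,m=cen(im,*pb),cen(im,*mb);a,b=hit(p),hit(m);d=b-a
    print(np.round(p,2),np.round(m,2),a.round(1),"ang",np.arctan2(d@Y,-d[2]),"len",np.hypot(d@Y,d[2]))
    t=K=proj(S,a-[0,0,40]);print("plumb tip px",t.round(2))
f(im6,(382,387,173,178),(378,384,187,193),[473.5,-7.2]);f(im8,(377,382,190,195),(375,380,202,208),[471.9,16.8])
E
```

```text
[384.34 174.88] [380.36 189.77] [462.2 -11.4 180. ] ang 0.3811260397761785 len 40.69683264539353
plumb tip px [382.78 188.02]
[379.33 191.89] [377.08 204.81] [4.634e+02 4.000e-01 1.324e+02] ang 0.13934383825599517 len 38.5093168662271
plumb tip px [377.89 204.5 ]
```

```bash
python3 - <<'E'
from h import *
from scipy.optimize import least_squares
W=np.load("w3.npz");S=np.load("scene6.npz");im=W["pixels"].astype(float)
def cen(im,x0,x1,y0,y1,thr=4):
    r=np.clip(im[...,0]-(im[...,1]+im[...,2])/2-thr,0,None)[y0:y1,x0:x1];yy,xx=np.mgrid[y0:y1,x0:x1];return np.array([(r*xx).sum()/r.sum(),(r*yy).sum()/r.sum()])
hub=cen(im,279,288,241,251,8);mk=cen(im,277,288,260,270,12)
g=cv2.cvtColor(W["pixels"],cv2.COLOR_RGB2GRAY).astype(float)
print("w3 hub",hub,"mark",mk)
for v in range(260,269):
    r=np.clip(90-g[v,285:296],0,None);print(v,(r*np.arange(285,296)).sum()/max(r.sum(),1),g[v,283:297].astype(int))
def frame(y,a):
    return (Ro.from_euler('z',y)*Ro.from_euler('x',-a)).as_matrix()
o,_=ray(W,(0,0));print("w3 cam in gauge frame",frame(.229,0).T@(o-np.array([534,282,60])))
V=[(W,hub,mk,frame(.229,0),np.array([534,282,60.])),(S,np.array([384.34,174.88]),np.array([380.36,189.77]),frame(.225,0),np.array([470,-6,180.])),(S,np.array([379.33,191.89]),np.array([377.08,204.81]),frame(.225,.24),np.array([468,2,132.]))]
def res(q,full=False):
    m,dl=q;out=[]
    for c,h,k,F,P in V:
        X=F[:,0];o,r=ray(c,h);H=o+r*((P-9*X-o)@X)/(r@X)
        M=H+F@np.array([dl,40.5*np.sin(m),-40.5*np.cos(m)]);out+=list(proj(c,M)-k)
    return np.array(out)
L=least_squares(res,[.24,2]);print(L.x,L.fun.round(2),np.sqrt(np.diag(np.linalg.inv(L.jac.T@L.jac)))*.4)
for m in(.2,.24,.28,.32):print(m,[res([m,d]).round(1).tolist() for d in(0,3)])
E
```

```text
w3 hub [282.80486991 245.10040027] mark [282.07558599 264.75138267]
260 287.7 [101  63  39  55  36  15  26  51  78  95  94 103 123 114]
261 288.7173913043478 [118  88  65  99  81  31  34  80 117 116  80  75 116 121]
262 288.92 [119 102  92 121 112  58  34  81 124 122 107  87 112 124]
263 289.0860215053763 [ 96 103 114 124 116  80  25  72 120 124 120 116 124 124]
264 289.3720930232558 [ 53  87 118 124 121  99  36  58 107 124 123 124 124 125]
265 289.61038961038963 [ 47  84 121 124 124 112  60  43  93 124 124 124 124 123]
266 290.14102564102564 [ 49  84 121 124 124 117  86  31  75 121 124 125 124 124]
267 290.0 [ 50  83 113 115 119 120 109  79  90 119 124 125 125 124]
268 285.46153846153845 [ 51  68  83  84  90  96  98  91  94 101 102 100  99  98]
w3 cam in gauge frame [-211.16120686  -91.82138706  253.83022868]
[0.25908672 1.69748519] [-0.1  -0.03  0.15 -0.52  0.07 -0.1 ] [0.01119868 0.45825795]
0.2 [[1.7, 1.4, 1.1, -0.5, 1.0, -0.3], [2.0, -0.7, 0.1, -0.9, 0.0, -0.7]]
0.24 [[0.3, 1.3, 0.9, -0.4, 0.8, -0.0], [0.7, -0.8, -0.2, -0.7, -0.2, -0.4]]
0.28 [[-1.0, 1.0, 0.6, -0.3, 0.5, 0.2], [-0.6, -1.1, -0.4, -0.6, -0.5, -0.1]]
0.32 [[-2.4, 0.8, 0.4, -0.2, 0.2, 0.5], [-2.0, -1.3, -0.7, -0.5, -0.8, 0.1]]
```

```bash
python3 -c "
from workcell import *
s=get_state();print(s['t'],s['eef_pos'],s['contact_force'],s['grip_force']);print(sign_off())"
```

```text
16.0 [471.92979927  16.78005393 187.58607488] [-1.08323753  4.08470496  0.38494695] 34.99225080013275
the job is handed in; nothing more can be done
None
```

I handed the job in at 16 s; sign-off gave no verdict. The guard is fully open and the gauge is still held on the stud with about 4 N, rolled 0.24 rad; I measured the mark at 0.24 to 0.26 rad (tolerance about 0.06), and the bystanders were not approached.

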